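Set down and lock the raised foot of the barrel tumbler

ROBOT

A 6-joint arm with a two-finger parallel gripper is mounted at the origin on the work surface. World frame = base frame: x ahead of the robot, y to its left, z up, the work surface at z = 0. Lengths are in m, angles in degrees, forces in N, time in s.
With the tool pointing down it reaches from about 0.3 to 0.75 m from the base axis. Payload 8.5 kg.
Tool frame: the origin (TCP) lies at the centre of the arm's flange, where the gripper is bolted on; the fingertips stand 173 mm ahead of it and the grasp point (between the pads) lies env.pinch_z ahead of it (env.pinch_z is the distance from the TCP to the grasp point, in m); z points along the fingers, y is the line along which they close (so a half turn about z gives the same grasp; the last joint's range is limited). The gripper opens to 85 mm and grips with 20 to 120 N. Pads are 22 mm wide; open, the fingers measure 114 mm over their backs; the gripper's body (76 mm by 85 mm) begins 54 mm behind the grasp point. The pads swing forward as they close: fully open they stand 13 mm farther back than shut.
Start: joints at [59.685, 21.807, 74.336, -0, 83.858, -12.336], TCP at [0.17, 0.523, 0.405] pointing down, gripper open.
Joint ranges: [-178.18, 178.18], [-50.72, 133.34], [12.68, 142.11], [-81.47, 261.47], [9.98, 163.14], [-165.26, 165.26]. Speed limits (degrees/s): [136.94, 136.94, 180, 180, 180, 180].

INTERFACE

Orientations are given as a 3x3 rotation matrix whose columns are the frame's x, y, z axes.
In Python, from rig import env, get_image, job, spotter gives the robot as it stands. The module is installed in compiled form; this text tells all that it offers.
- The arm moves only by the shell command python3 -m creep 'ROWS' [FORCE]. ROWS is text: rows parted by semicolons, each of 7 numbers parted by spaces: the turn, a rotation vector about the tool's x, y, z in units of 8 degrees (1.0 is 8 degrees), then the shift along the tool's x, y, z in units of 30 mm (1.0 is 30 mm), then the finger opening in mm, from 0 to 85.4. A call has 1 to 12 rows; each row is the pose to reach, as a shift and turn from the pose commanded when the call began, along the tool's axes at that moment; what a row does not reach only later rows make up. A row lasts 1/10 s, in which the tool goes at most 50 mm and 8.59 degrees, less where a joint would pass 70% of its speed; a pose out of reach is approached as far as the arm can. A call with a gripper value outside its range is refused whole. The fingers move at their own pace and stop on an object; FORCE is the grip in N (left out, the last holds). Time passes only in rows, so rows that repeat a pose let the fingers close. It gives the time, the measured TCP pose, the force, the opening and the grip force at its end, in the units of the state.
- env.observe(): the state, without advancing time (a new reading comes with each control period).
- get_image(name): name is "scene" or "top" or "wrist"; returns a dict with "image" (384x512x3 uint8, blue, green, red), "depth" (384x512 float32, m along the optical axis (not along the pixel's ray), 0 where there is no reading), "intrinsics" (3x3 intrinsics, pixels), "view" (4x4, takes a point from world to camera coordinates). Camera axes: x right, y up, looking along -z (the intrinsics and any distortion apply to the point x, -y, -z); pixel columns grow to the right and rows downward; lengths in m; the calibration is good to about 2 mm. A picture is of the moment at which its call begins.
- job.close_job(): hands the job in; it is judged then, once.
Trained networks look in a picture, given as the dict that the camera call returned (one of the last four; its "shot" number tells which), for a name from the list of things; names that differ only in an ending like _2 or _b are one class to them, and where a whole thing is asked for, a point or a joint stands for the part that bears it (a point fixed in the world has none). Each returns a list of dicts, best first, with "p" (0 to 1); they miss things now and then, are a little off and sometimes report something else, mostly with a low value. They report only what shows in the picture. A call takes as long as a camera call.
- spotter.boxes_of(label, picture): "xy" ([column, row] in pixels, amid what is visible of it).
The state is a dict: "time_s": time; "q": joint angles; "qvel": joint speeds; "joint_efforts": joint torques, N m; "position": TCP position; "tool_rot": TCP orientation; "ft_force": force on the tool from outside, world axes, zero at the start; "wrist_torque": the same for the moment, N m; "grip_width": finger opening in m; "gripper_force": force on a finger pad.
Only numpy, scipy, OpenCV 4.12 (cv2) and the standard library are available. Lean on these libraries where they do the work, as an engineer would, in place of code of your own. Each camera call takes 0.05 s, during which the arm holds its last target. There are 200 camera calls.

TASK

The blue barrel tumbler on the jeweller's bench rattles, because one of its four feet (the one whose lock lever is swung open) hangs a few millimetres clear of its wear plate on the bench. Screw that foot down by its orange wing grip, clockwise from above, until its rubber sole just takes a light bearing on the plate, without jacking the machine up on it. Then swing its lock lever clockwise fully home, let go, and leave the other things on the bench where they are.

Things in the scene. Friction and masses are not known exactly. Their poses are not given: they have to be found in the camera images.
- wing (a point): Centre of the raised foot's orange wing grip, on the spindle's upright axis: a bar 54 mm long, 13 mm thick, 40 mm high (14 mm above this point and 26 mm below it; the point lies 126 to 129 mm above the bench at the start). x axis along the bar, y across it. Clockwise from above screws the foot down: 12 mm a turn (1.9 mm a radian), and the wing sinks with it; it stays where it is left. Under the bar is a 24 mm round collar.
- foot: The raised foot's rubber sole on the same spindle, 48 mm across: turns and sinks with the wing. Origin: centre of its underside. It hangs 1 to 8 mm (0.6 to 4.1 rad of turning) over a 64 mm round wear plate that stands 3 to 7 mm proud of the bench. Turning free takes 0.05 N m. Once it bears, each radian adds about 15 N and 0.3 N m. A light bearing is a few newtons; over 12 N the machine is jacked up.
- lock_lever (a joint): Lock lever of the raised foot, rad: 0 is fully open; it grows as the lever swings clockwise from above about the spindle's axis, up to its stop, fully home, at 1.25. Starts at 0 to 0.25. It stays where it is left; moving it takes about 1.5 N at the ball.
- lever_ball (a point): Centre of the black ball (20 mm) at the lock lever's end: 78 mm from the spindle's axis, 86 mm above the bench, lower than the wing. x axis points outwards along the lever, z up. The lever, 10 mm thick, drops 10 mm inwards to a 36 mm nut on the blue boss, whose top is 68 mm above the bench.
- tumbler: The rotary barrel tumbler; it does not move. Origin on the bench under its middle, y along its barrel. Blue base 170 x 240 mm, 70 mm high, with feet at (+-75, +-175) mm. The raised foot is at (+75, +175); the other three look alike but are down and locked: leave them. The black barrel (96 mm across, top 193 mm high) lies at y -101 to +35 mm, a switch box 98 mm high at (-40, +85).
- ring: Bystander: a brass ring, 24 mm across and 6 mm high, flat on the bench near the raised foot. Origin at the centre of its underside.
- barrel_lid: Bystander: the tumbler's spare aluminium barrel lid, 72 mm across, 22 mm high with its knob, on the bench beside the raised foot. Origin at the centre of its underside.
- tin: Bystander: turquoise open tin, 72 mm across, 30 mm high. Origin at the centre of its underside.
- jar: Bystander: amber glass jar with a brass cap, 40 mm across, 55 mm high. Origin at the centre of its underside.
- hammer: Bystander: a small hammer, 220 mm long, lying on the bench; x axis along its handle towards the head.
- bur_block: Bystander: wooden block 70 x 50 x 28 mm with upright burs, 64 mm high in all. Origin at the centre of its underside.
- parts_tray: Bystander: white plastic parts tray, 110 x 80 x 30 mm. Origin at the centre of its underside.

How it is judged:
By the outcome, as a careful person would: the job done as asked, in the order asked, and still so for the second after the job is handed in, with the robot touching nothing.
It also fails if it takes over 67 s, if anything falls off the work surface, if the arm or the gripper's body presses on something with over 40 N, if the wrist force passes 120 N, or if a joint passes its speed limit or range.

## Working session

There is one attempt and no reset: what is moved stays moved. The work goes in short steps, Python scripts to look and compute and a shell command to move; the robot and the scene stay as the last step left them, time stands still between calls to the robot, and variables do not carry over. Pictures are saved under pics/ and viewed, at most 10 in all, crops included, and the job is handed in when it is done.

```bash
mkdir -p pics
cat > h.py <<'E'
import numpy as np, cv2
from rig import env, get_image, job, spotter
def world(p,uv,r=2):
    u,v=int(round(uv[0])),int(round(uv[1]))
    d=p["depth"][max(0,v-r):v+r+1,max(0,u-r):u+r+1]; d=d[d>0]
    if len(d)==0: return None
    d=np.median(d); K=p["intrinsics"]
    c=np.array([(uv[0]-K[0,2])/K[0,0]*d,-(uv[1]-K[1,2])/K[1,1]*d,-d,1])
    return (np.linalg.inv(p["view"])@c)[:3]
def cloud(p):
    d=p["depth"];K=p["intrinsics"];v,u=np.mgrid[:d.shape[0],:d.shape[1]]
    c=np.stack([(u-K[0,2])/K[0,0]*d,-(v-K[1,2])/K[1,1]*d,-d,np.ones_like(d)],-1)
    return (c@np.linalg.inv(p["view"]).T)[...,:3]
E
python3 - <<'E'
from h import *
np.set_printoptions(precision=4,suppress=True)
s=env.observe();print(s["time_s"],s["position"],s["tool_rot"],env.pinch_z,s["grip_width"])
ims=[]
for n in("scene","top","wrist"):
    p=get_image(n);ims.append(p["image"])
    for l in("wing","lever_ball","foot","tumbler","ring","barrel_lid"):
        for b in spotter.boxes_of(l,p)[:2]: print(n,l,round(b["p"],2),np.round(b["xy"]),world(p,b["xy"]))
    if n!="wrist":
        h=cv2.cvtColor(p["image"],cv2.COLOR_BGR2HSV);m=(h[...,0]>5)&(h[...,0]<20)&(h[...,1]>170)&(h[...,2]>120)&(p["depth"]>0)
        w=cloud(p);np.save(n+"_w.npy",w);q=w[m];q=q[q[:,2]>.09];print(n,"orange",len(q),q.mean(0) if len(q) else 0)
for n,i in zip("stw",ims): cv2.imwrite("pics/%s0.png"%n,i)
cv2.imwrite("pics/all0.png",cv2.resize(np.hstack(ims[:2]),(800,300)))
E
```

```text
0.0 [0.1697 0.5231 0.4041] [[-0.9512  0.3087 -0.0007]
 [ 0.3087  0.9512 -0.0013]
 [ 0.0003 -0.0014 -1.    ]] 0.1547 0.08543604795552084
scene wing 0.59 [267. 191.] [0.5225 0.0683 0.1188]
scene wing 0.44 [298. 338.] [0.6781 0.3561 0.0254]
scene lever_ball 0.76 [274. 205.] [0.4616 0.037  0.0016]
scene foot 0.39 [265. 220.] [0.5271 0.076  0.022 ]
scene tumbler 0.69 [220. 164.] [ 0.5442 -0.0952  0.1067]
scene tumbler 0.33 [295. 341.] [0.6855 0.3555 0.0217]
scene ring 0.57 [218. 227.] [0.6296 0.005  0.0027]
scene barrel_lid 0.7 [300. 212.] [0.4304 0.1061 0.0129]
scene orange 667 [ 0.5427 -0.0928  0.1238]
top wing 0.62 [248. 197.] [0.515  0.058  0.1394]
top tumbler 0.66 [309. 198.] [ 0.5059 -0.127   0.192 ]
top ring 0.48 [349. 132.] [ 0.7503 -0.3039  0.0052]
top barrel_lid 0.7 [236. 229.] [0.4162 0.1049 0.0189]
top orange 159 [ 0.5064 -0.1468  0.1351]
```

View pics/s0.png

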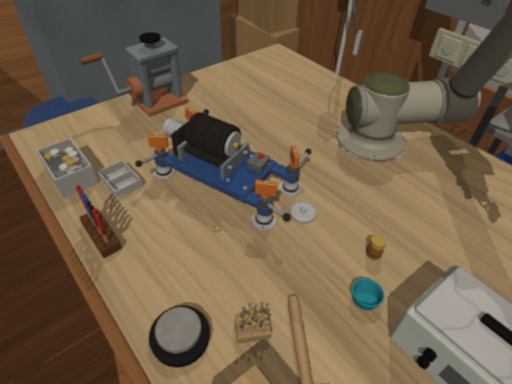

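View pics/t0.png

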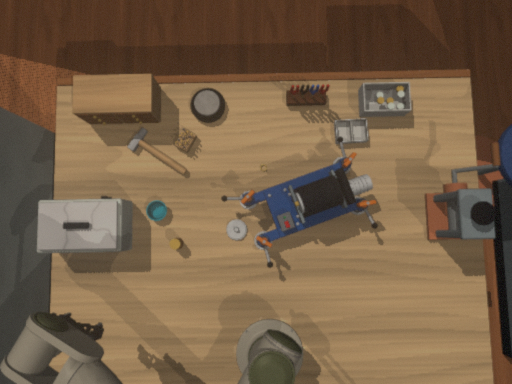

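The raised foot (far from the switch box side) has its wing at about top (248,197), ball at (224,198). The lid is at (236,229). I'll move over it.

```bash
python3 -m creep '0 0 0 -1.3 -0.92 0 85;0 0 0 -2.6 -1.85 0 85;0 0 0 -3.9 -2.8 0 85;0 0 0 -5.2 -3.7 0 85;0 0 0 -6.5 -4.6 0 85;0 0 0 -7.8 -5.5 0 85;0 0 0 -9.1 -6.4 0 85;0 0 0 -10.4 -7.3 0 85;0 0 0 -11.7 -8.2 0 85;0 0 0 -13 -9.1 0 85;0 0 0 -14 -10 0 85;0 0 0 -14.2 -10.1 0 85'
python3 - <<'E'
from h import *
np.set_printoptions(precision=4,suppress=True)
s=env.observe();print(s["time_s"],s["position"],s["q"],s["tool_rot"])
p=get_image("wrist");cv2.imwrite("pics/w1.png",p["image"])
print("cam",np.linalg.inv(p["view"])[:3])
for l in("wing","lever_ball","foot","lock_lever","ring","barrel_lid"):
    for b in spotter.boxes_of(l,p)[:3]: print(l,round(b["p"],2),np.round(b["xy"]),world(p,b["xy"]))
E
```

```text
time_s: 2.25
position: [0.4832, 0.1002, 0.4045]
tool_rot: [[-0.95, 0.313, 0.0], [0.313, 0.95, -0.001], [-0.0, -0.001, -1.0]]
ft_force: [-0.0, 0.7, 0.0]
grip_width: 0.0851
gripper_force: 0.0
2.25 [0.4832 0.1002 0.4045] [ -2.0493  16.1432  83.005   -0.0417  80.8365 -73.8213] [[-0.9499  0.3127  0.0002]
 [ 0.3127  0.9499 -0.0007]
 [-0.0005 -0.0006 -1.    ]]
cam [[ 0.3136 -0.9095 -0.2728  0.4135]
 [ 0.9496  0.2999  0.0914  0.1239]
 [-0.0013 -0.2877  0.9577  0.3738]]
wing 0.97 [231. 234.] [0.5049 0.0731 0.1419]
lever_ball 0.66 [277. 214.] [0.521  0.1118 0.0833]
foot 0.67 [247. 193.] [0.5092 0.0818 0.0169]
lock_lever 0.9 [276. 214.] [0.5215 0.1109 0.0832]
barrel_lid 0.96 [242. 110.] [0.414  0.1081 0.0225]
```

View pics/w1.png

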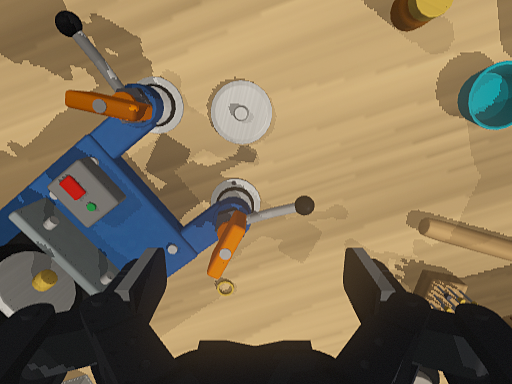

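Wrist view: the raised foot's wing runs from (242,212) to (218,275), ball at (304,205), ring at (226,287) behind it. Measure the wing top face and the ball.

Run:
```python
from h import *
np.set_printoptions(precision=4,suppress=True)
p=get_image("wrist");w=cloud(p);d=p["depth"]>0
h=cv2.cvtColor(p["image"],cv2.COLOR_BGR2HSV)
m=(h[...,0]>5)&(h[...,0]<20)&(h[...,1]>150)&d;m[:200]=0;m[:,:190]=0;m[:,260:]=0;m[282:]=0
q=w[m&(w[...,2]>.09)];print(len(q),np.percentile(q[:,2],[1,10,50,90,99]))
t=q[q[:,2]>np.percentile(q[:,2],97)-.004];r=cv2.minAreaRect((t[:,:2]*1000).astype(np.float32));print("top",len(t),t.mean(0),r)
c,v=np.linalg.eigh(np.cov(t[:,:2].T));a=v[:,1];print("axis",a,np.degrees(np.arctan2(a[1],a[0])))
s=(t[:,:2]-t[:,:2].mean(0))@a;print("ext",s.min(),s.max(), (t[:,:2]-t[:,:2].mean(0)).dot(v[:,0]).min(),(t[:,:2]-t[:,:2].mean(0)).dot(v[:,0]).max())
b=p["image"].max(2)<70;b[:190]=0;b[222:]=0;b[:,:290]=0;b[:,320:]=0
q=w[b&d&(w[...,2]>.07)];print("ball",len(q),q.mean(0),q.min(0),q.max(0))
# plate (white) and sole
for n,(u0,u1,v0,v1) in {"plate":(200,270,170,225)}.items():
    q=w[v0:v1,u0:u1].reshape(-1,3);q=q[(q[:,2]<.03)];hh=np.histogram(q[:,2],np.arange(-.004,.032,.002));print(hh[0],hh[1][0])
```

```text
1193 [0.101  0.1096 0.1407 0.1424 0.1432]
top 737 [0.5174 0.0638 0.1415] ((518.8991088867188, 62.80475997924805), (13.0326509475708, 53.634422302246094), 44.10926818847656)
axis [-0.6978  0.7163] 134.24955114913098
ext -0.028581300142929537 0.02504560532658693 -0.006922088634055047 0.0061351427268116826
ball 89 [0.5175 0.1392 0.0909] [0.5097 0.1313 0.0867] [0.5271 0.1494 0.0949]
[  3 731 942 139 401  12   0   9  15  29 126  35  98  66   4   0   0] -0.004
```

```bash
python3 -m creep '0 0 1 -0.7 -0.4 0 50;0 0 2 -1.523 -0.811 0 50;0 0 3 -1.523 -0.811 0.8 50;0 0 3.46 -1.523 -0.811 1.6 50;0 0 3.46 -1.523 -0.811 2.4 50;0 0 3.46 -1.523 -0.811 2.4 50;0 0 3.46 -1.523 -0.811 2.4 50' 20
python3 - <<'E'
from h import *
np.set_printoptions(precision=4,suppress=True)
s=env.observe();print(s["q"],s["tool_rot"],s["wrist_torque"],s["ft_force"])
p=get_image("wrist");cv2.imwrite("pics/w2.png",p["image"])
w=cloud(p);d=p["depth"]>0
h=cv2.cvtColor(p["image"],cv2.COLOR_BGR2HSV)
m=(h[...,0]>5)&(h[...,0]<20)&(h[...,1]>150)&d&(np.hypot(w[...,0]-.519,w[...,1]-.0628)<.04)&(w[...,2]>.13)
t=w[m];r=cv2.minAreaRect((t[:,:2]*1000).astype(np.float32));print(len(t),t.mean(0),r,np.percentile(t[:,2],[50,95]))
E
```

```text
time_s: 3.35
position: [0.5175, 0.0666, 0.3334]
tool_rot: [[-0.7, 0.715, 0.0], [0.715, 0.7, -0.0], [-0.0, 0.0, -1.0]]
ft_force: [0.6, -0.1, 0.4]
grip_width: 0.0499
gripper_force: 0.0
[ -5.6786  22.7353  85.566   -0.0017  71.6779 -50.075 ] [[-0.6996  0.7145  0.0004]
 [ 0.7145  0.6996 -0.0001]
 [-0.0003  0.0002 -1.    ]] [0.0247 0.0196 0.0085] [ 0.6274 -0.1187  0.4284]
1663 [0.5166 0.0656 0.1417] ((518.4742431640625, 66.48056030273438), (38.07584762573242, 55.23054504394531), 69.84374237060547) [0.1416 0.1428]
```

View pics/w2.png

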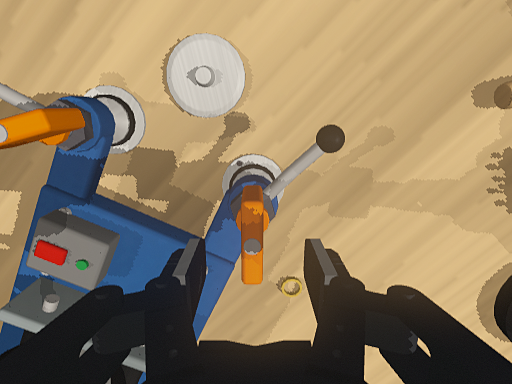

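The bar (x≈252, rows 187–283) lies parallel between the pads (midway ≈254). Refining the centre.

Run:
```python
from h import *
np.set_printoptions(precision=4,suppress=True)
p=get_image("wrist");print(env.observe()["position"])
w=cloud(p);d=p["depth"]>0
h=cv2.cvtColor(p["image"],cv2.COLOR_BGR2HSV)
m=(np.hypot(w[...,0]-.519,w[...,1]-.0628)<.04)&(w[...,2]>.138)&(w[...,2]<.146)&d
m[:,:225]=0;m[:,280:]=0
n,l,s,_=cv2.connectedComponentsWithStats(m.astype(np.uint8));k=1+s[1:,4].argmax();t=w[l==k];print(s[k])
r=cv2.minAreaRect((t[:,:2]*1000).astype(np.float32));print(len(t),t.mean(0),r,np.percentile(t[:,2],[5,50,95]))
# ball
g=(np.hypot(w[...,0]-.519,w[...,1]-.14)<.02)&(w[...,2]>.075)&(p["image"].max(2)<80)
q=w[g];print("ball",len(q),(q.min(0)+q.max(0))/2)
A=np.c_[2*q,np.ones(len(q))];x=np.linalg.lstsq(A,(q**2).sum(1),rcond=None)[0];print(x[:3],np.sqrt(x[3]+x[:3]@x[:3]))
```

```text
[0.5175 0.0665 0.3342]
[ 240  198   23   85 1827]
1827 [0.518  0.0642 0.1417] ((519.0567626953125, 63.00050354003906), (12.876541137695312, 53.19371032714844), 44.38743209838867) [0.1396 0.1418 0.1432]
ball 421 [0.5193 0.1401 0.0917]
[0.5196 0.1405 0.0867] 0.009574244574421182
```

```bash
python3 -m creep '0 0 0 -0.12 -0.05 0.6 50;0 0 0 -0.12 -0.05 1.2 50;0 0 0 -0.12 -0.05 1.63 50;0 0 0 -0.12 -0.05 1.63 50;0 0 0 -0.12 -0.05 1.63 5;0 0 0 -0.12 -0.05 1.63 5;0 0 0 -0.12 -0.05 1.63 5;0 0 0 -0.12 -0.05 1.63 5;0 0 0 -0.12 -0.05 1.63 5;0 0 0 -0.12 -0.05 1.63 5;0 0 0 -0.12 -0.05 1.63 5' 25
cat > st.py <<'E'
from h import *
np.set_printoptions(precision=4,suppress=True)
s=env.observe();r=s["tool_rot"]
print(s["time_s"],s["q"],"yaw",np.degrees(np.arctan2(r[1][1],r[0][1])),"T",s["wrist_torque"],"F",s["ft_force"],s["position"],s["gripper_force"])
E
python3 st.py
```

```text
time_s: 4.55
position: [0.519, 0.0626, 0.2849]
tool_rot: [[-0.699, 0.715, 0.002], [0.715, 0.699, -0.0], [-0.002, 0.001, -1.0]]
ft_force: [-1.3, -0.5, 7.4]
grip_width: 0.0124
gripper_force: 31.4
4.55 [ -6.1152  26.1097  89.2672  -0.0045  64.5102 -50.4556] yaw 44.34243200816321 T [-0.0294  0.2083 -0.1008] F [-1.278  -0.4587  7.3922] [0.519  0.0626 0.2849] 31.409831643104553
```

```bash
python3 -m creep '0 0 1 0 0 0.009 5;0 0 2 0 0 0.018 5;0 0 3 0 0 0.027 5;0 0 4 0 0 0.036 5;0 0 4 0 0 0.036 5;0 0 4 0 0 0.036 5'; python3 st.py
```

```text
time_s: 5.15
position: [0.5192, 0.0627, 0.2838]
tool_rot: [[-0.213, 0.977, 0.003], [0.977, 0.213, 0.0], [-0.001, 0.003, -1.0]]
ft_force: [0.9, 1.7, 6.1]
grip_width: 0.0122
gripper_force: 31.3
5.15 [ -6.1057  26.2021  89.3158   0.0299  64.31   -18.4426] yaw 12.324015989517019 T [ 0.1598 -0.1161 -0.0096] F [0.8697 1.7145 6.1212] [0.5192 0.0627 0.2838] 31.328026056289673
```

```bash
cat > tz.py <<'E'
from h import *
s=env.observe();r=s["tool_rot"];print(round(s["time_s"],2),"yaw %.1f Tz %.3f z %.4f q6 %.1f"%(np.degrees(np.arctan2(r[1][1],r[0][1])),s["wrist_torque"][2],s["position"][2],s["q"][5]),np.round(s["ft_force"],1))
E
python3 -m creep '0 0 1 0 0 0.009 5;0 0 2 0 0 0.018 5' >/dev/null; python3 tz.py
python3 -m creep '0 0 1 0 0 0.009 5;0 0 2 0 0 0.018 5' >/dev/null; python3 tz.py
python3 -m creep '0 0 1 0 0 0.009 5;0 0 2 0 0 0.018 5' >/dev/null; python3 tz.py
python3 -m creep '0 0 0 0 0 0 5;0 0 0 0 0 0 5'>/dev/null; python3 tz.py
python3 -m creep '0 0 0 0 0 0 5'>/dev/null; python3 tz.py
```

```text
5.35 yaw -4.0 Tz 0.041 z 0.2833 q6 -2.1 [2.6 1.1 5.1]
5.55 yaw -20.0 Tz 0.081 z 0.2828 q6 13.9 [3.6 1.3 4.3]
5.75 yaw -36.0 Tz 0.023 z 0.2823 q6 29.9 [4.5 0.4 3.6]
5.95 yaw -35.5 Tz -0.039 z 0.2823 q6 29.4 [5.3 0.9 4.2]
6.05 yaw -35.5 Tz -0.071 z 0.2823 q6 29.4 [5.6 1.7 4.5]
```

```bash
for k in 1; do
python3 -m creep '0 0 1 0 0 0.009 5' >/dev/null; python3 tz.py
python3 -m creep '0 0 1 0 0 0.009 5' >/dev/null; python3 tz.py
python3 -m creep '0 0 1 0 0 0.009 5' >/dev/null; python3 tz.py
done
python3 - <<'E'
from h import *
p=get_image("scene");cv2.imwrite("pics/s3.png",cv2.resize(p["image"][170:240,225:325],None,fx=6,fy=6,interpolation=cv2.INTER_CUBIC))
E
```

```text
6.15 yaw -43.6 Tz 0.034 z 0.2820 q6 37.4 [ 6.1 -0.5  3.9]
6.25 yaw -51.8 Tz 0.069 z 0.2817 q6 45.7 [ 6.  -0.6  4.3]
6.35 yaw -59.8 Tz 0.094 z 0.2815 q6 53.7 [ 6.9 -0.8  4. ]
```

View pics/s3.png

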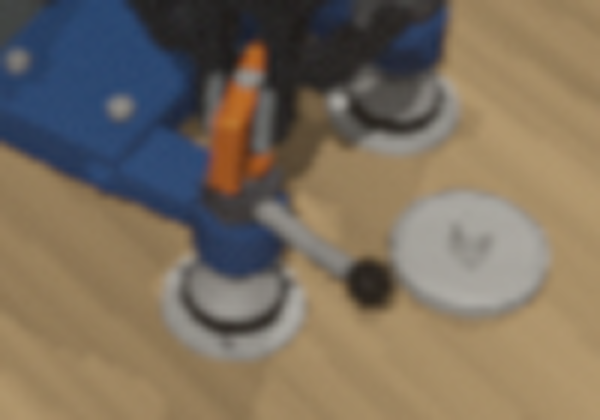

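The scene crop shows the foot (around (235,300)) near its plate; contact can't be told by eye, so torque will decide.

```bash
python3 -m creep '0 0 0 0 0 0 5' >/dev/null; python3 tz.py
python3 -m creep '0 0 0 0 0 0 5' >/dev/null; python3 tz.py
python3 -m creep '0 0 0.5 0 0 0.005 5' >/dev/null; python3 tz.py
python3 -m creep '0 0 0.5 0 0 0.005 5' >/dev/null; python3 tz.py
python3 -m creep '0 0 0.5 0 0 0.005 5' >/dev/null; python3 tz.py
```

```text
6.5 yaw -59.5 Tz -0.020 z 0.2815 q6 53.4 [ 6.2 -0.4  3.6]
6.6 yaw -59.5 Tz -0.013 z 0.2815 q6 53.4 [ 6.  -0.2  4.6]
6.7 yaw -63.5 Tz 0.048 z 0.2813 q6 57.4 [6.7 0.1 4.6]
6.8 yaw -67.6 Tz 0.042 z 0.2812 q6 61.5 [ 6.7 -1.3  4.2]
6.9 yaw -71.6 Tz 0.054 z 0.2811 q6 65.5 [ 6.6 -1.8  4.6]
```

```bash
python3 -m creep '0 0 0.5 0 0 0.005 5' >/dev/null; python3 tz.py
python3 -m creep '0 0 0.5 0 0 0.004 5' >/dev/null; python3 tz.py
python3 -m creep '0 0 0.5 0 0 0.005 5' >/dev/null; python3 tz.py
python3 -m creep '0 0 0.5 0 0 0.004 5' >/dev/null; python3 tz.py
```

```text
7.0 yaw -75.6 Tz 0.062 z 0.2810 q6 69.5 [ 6.1 -2.   3.9]
7.1 yaw -79.6 Tz 0.036 z 0.2808 q6 73.5 [ 6.6 -2.2  4.6]
7.2 yaw -83.6 Tz 0.066 z 0.2807 q6 77.5 [ 7.  -2.5  4.8]
7.3 yaw -87.6 Tz 0.057 z 0.2805 q6 81.5 [ 6.4 -3.4  3.9]
```

```bash
python3 -m creep '0 0 0.5 0 0 0.005 5' >/dev/null; python3 tz.py
python3 -m creep '0 0 0.5 0 0 0.004 5' >/dev/null; python3 tz.py
python3 -m creep '0 0 0.5 0 0 0.005 5' >/dev/null; python3 tz.py
python3 -m creep '0 0 0.5 0 0 0.004 5' >/dev/null; python3 tz.py
```

```text
7.4 yaw -91.6 Tz 0.036 z 0.2804 q6 85.5 [ 6.8 -3.   5.1]
7.5 yaw -95.6 Tz 0.002 z 0.2803 q6 89.5 [ 5.7 -2.9  4.2]
7.6 yaw -99.6 Tz 0.077 z 0.2801 q6 93.5 [ 6.1 -4.2  3.9]
7.7 yaw -103.6 Tz 0.047 z 0.2800 q6 97.5 [ 5.8 -5.8  4. ]
```

```bash
python3 -m creep '0 0 0.5 0 0 0.005 5' >/dev/null; python3 tz.py
python3 -m creep '0 0 0.5 0 0 0.004 5' >/dev/null; python3 tz.py
python3 -m creep '0 0 0.5 0 0 0.005 5' >/dev/null; python3 tz.py
python3 -m creep '0 0 0.5 0 0 0.004 5' >/dev/null; python3 tz.py
```

```text
7.8 yaw -107.6 Tz 0.017 z 0.2799 q6 101.5 [ 6.1 -4.6  4.7]
7.9 yaw -111.6 Tz 0.074 z 0.2798 q6 105.5 [ 6.  -5.3  5. ]
8.0 yaw -115.6 Tz 0.089 z 0.2796 q6 109.5 [ 5.7 -5.6  4. ]
8.1 yaw -119.6 Tz 0.106 z 0.2795 q6 113.5 [ 5.7 -5.3  5.2]
```

```bash
python3 -m creep '0 0 0.4 0 0 0.004 5' >/dev/null; python3 tz.py
python3 -m creep '0 0 0.4 0 0 0.003 5' >/dev/null; python3 tz.py
```

```text
8.2 yaw -122.8 Tz 0.114 z 0.2794 q6 116.7 [ 5.5 -6.3  6.5]
8.3 yaw -126.0 Tz 0.069 z 0.2793 q6 119.9 [ 4.9 -5.5  5.2]
```

```bash
python3 -m creep '0 0 0.4 0 0 0.004 5' >/dev/null; python3 tz.py
python3 -m creep '0 0 0.4 0 0 0.003 5' >/dev/null; python3 tz.py
```

```text
8.4 yaw -129.2 Tz 0.097 z 0.2792 q6 123.1 [ 4.4 -6.1  5.6]
8.5 yaw -132.4 Tz 0.089 z 0.2791 q6 126.3 [ 5.2 -7.   5.3]
```

```bash
python3 -m creep '0 0 0.4 0 0 0.004 5' >/dev/null; python3 tz.py
python3 -m creep '0 0 0.4 0 0 0.003 5' >/dev/null; python3 tz.py
python3 -m creep '0 0 0.4 0 0 0.003 5' >/dev/null; python3 tz.py
```

```text
8.6 yaw -135.6 Tz 0.101 z 0.2789 q6 129.5 [ 4.9 -6.7  5.5]
8.7 yaw -138.8 Tz 0.165 z 0.2789 q6 132.7 [ 5.5 -6.7  5.8]
8.8 yaw -142.0 Tz 0.110 z 0.2787 q6 135.9 [ 4.9 -7.1  6.9]
```

```bash
python3 -m creep '0 0 -1 0 0 -0.009 5' >/dev/null; python3 tz.py
python3 -m creep '0 0 -1 0 0 -0.009 5' >/dev/null; python3 tz.py
python3 -m creep '0 0 -1 0 0 -0.009 5' >/dev/null; python3 tz.py
python3 -m creep '0 0 -1 0 0 -0.009 5' >/dev/null; python3 tz.py
python3 -m creep '0 0 -1 0 0 -0.009 5' >/dev/null; python3 tz.py
python3 -m creep '0 0 0.3 0 0 0.003 5' >/dev/null; python3 tz.py
python3 -m creep '0 0 0.3 0 0 0.003 5' >/dev/null; python3 tz.py
python3 -m creep '0 0 0.3 0 0 0.002 5' >/dev/null; python3 tz.py
python3 -m creep '0 0 0.3 0 0 0.003 5' >/dev/null; python3 tz.py
python3 -m creep '0 0 0.3 0 0 0.003 5' >/dev/null; python3 tz.py
python3 -m creep '0 0 0.3 0 0 0.002 5' >/dev/null; python3 tz.py
python3 -m creep '0 0 0.3 0 0 0.003 5' >/dev/null; python3 tz.py
python3 -m creep '0 0 0.3 0 0 0.003 5' >/dev/null; python3 tz.py
python3 -m creep '0 0 0.3 0 0 0.003 5' >/dev/null; python3 tz.py
python3 -m creep '0 0 0.3 0 0 0.003 5' >/dev/null; python3 tz.py
python3 -m creep '0 0 0.3 0 0 0.003 5' >/dev/null; python3 tz.py
python3 -m creep '0 0 0.3 0 0 0.003 5' >/dev/null; python3 tz.py
python3 -m creep '0 0 0.3 0 0 0.002 5' >/dev/null; python3 tz.py
python3 -m creep '0 0 0.3 0 0 0.003 5' >/dev/null; python3 tz.py
python3 -m creep '0 0 0.3 0 0 0.003 5' >/dev/null; python3 tz.py
python3 -m creep '0 0 0.3 0 0 0.003 5' >/dev/null; python3 tz.py
```

```text
8.9 yaw -133.9 Tz -0.147 z 0.2790 q6 127.8 [ 4.2 -6.1  5.1]
9.0 yaw -125.6 Tz -0.059 z 0.2793 q6 119.4 [ 5.4 -5.4  4.5]
9.1 yaw -117.6 Tz -0.068 z 0.2795 q6 111.4 [ 5.5 -5.7  4. ]
9.2 yaw -109.6 Tz -0.091 z 0.2798 q6 103.4 [ 6.1 -4.6  4. ]
9.3 yaw -101.6 Tz -0.041 z 0.2801 q6 95.4 [ 6.4 -3.9  3.9]
9.4 yaw -104.1 Tz 0.016 z 0.2800 q6 97.9 [ 6.3 -3.4  3.3]
9.5 yaw -106.8 Tz -0.049 z 0.2799 q6 100.6 [ 5.2 -4.9  3.6]
9.6 yaw -109.2 Tz 0.122 z 0.2798 q6 103.0 [ 6.  -5.4  3.4]
9.7 yaw -111.6 Tz 0.054 z 0.2797 q6 105.4 [ 5.1 -4.4  4.1]
9.8 yaw -114.0 Tz 0.040 z 0.2796 q6 107.8 [ 6.  -5.4  3.9]
9.9 yaw -116.4 Tz 0.046 z 0.2796 q6 110.2 [ 6.4 -6.7  4.3]
10.0 yaw -118.8 Tz 0.021 z 0.2795 q6 112.6 [ 5.8 -5.6  4.3]
10.1 yaw -121.2 Tz 0.080 z 0.2794 q6 115.0 [ 5.1 -6.   5.1]
10.2 yaw -123.6 Tz 0.117 z 0.2794 q6 117.4 [ 5.2 -5.4  4.9]
10.3 yaw -126.0 Tz 0.046 z 0.2793 q6 119.8 [ 5.3 -5.7  5.2]
10.4 yaw -128.4 Tz 0.042 z 0.2792 q6 122.2 [ 5.8 -6.4  5.4]
10.5 yaw -130.8 Tz 0.061 z 0.2791 q6 124.6 [ 5.1 -6.   6.3]
10.6 yaw -133.2 Tz 0.069 z 0.2791 q6 127.0 [ 4.8 -7.2  5.2]
10.7 yaw -135.6 Tz 0.088 z 0.2790 q6 129.4 [ 3.8 -7.4  5.5]
10.8 yaw -138.0 Tz 0.094 z 0.2789 q6 131.8 [ 4.  -7.4  5.4]
10.9 yaw -140.4 Tz 0.116 z 0.2788 q6 134.2 [ 4.7 -6.9  6.2]
```

```bash
python3 -m creep '0 0 0.2 0 0 0.002 5' >/dev/null; python3 tz.py
python3 -m creep '0 0 0.2 0 0 0.002 5' >/dev/null; python3 tz.py
python3 -m creep '0 0 0.2 0 0 0.002 5' >/dev/null; python3 tz.py
```

```text
11.0 yaw -142.0 Tz 0.087 z 0.2787 q6 135.8 [ 4.7 -6.9  5.4]
11.1 yaw -143.5 Tz 0.076 z 0.2787 q6 137.4 [ 4.3 -7.3  6.5]
11.2 yaw -145.1 Tz 0.134 z 0.2787 q6 139.0 [ 3.3 -6.8  6.5]
```

Run:
```python
import numpy as np
d=np.array([(63.5,.048),(67.6,.042),(71.6,.054),(75.6,.062),(79.6,.036),(83.6,.066),(87.6,.057),(91.6,.036),(95.6,.002),(99.6,.077),(103.6,.047),(107.6,.017),(111.6,.074),(115.6,.089),(119.6,.106),(122.8,.114),(126,.069),(129.2,.097),(132.4,.089),(135.6,.101),(138.8,.165),(142,.11),(109.2,.122),(111.6,.054),(114,.04),(116.4,.046),(118.8,.021),(121.2,.08),(123.6,.117),(126,.046),(128.4,.042),(130.8,.061),(133.2,.069),(135.6,.088),(138,.094),(140.4,.116),(142,.087),(143.5,.076),(145.1,.134)])
for k in(.2,.3,.4):
  r=[]
  for c in np.arange(100,150,2.):
    h=k*np.radians(np.maximum(d[:,0]-c,0));e=d[:,1]-h;b=e.mean();r.append((((e-b)**2).sum(),c,b))
  r=np.array(r);s=r[:,0].min()/(len(d)-2);w=np.exp(-(r[:,0]-r[:,0].min())/2/s);w/=w.sum();m=(w*r[:,1]).sum()
  print(k,r[r[:,0].argmin()],m,np.sqrt((w*(r[:,1]-m)**2).sum()))
```

```text
0.2 [3.20364759e-02 1.28000000e+02 6.20935642e-02] 126.4748925938247 3.609507924422259
0.3 [3.35408031e-02 1.30000000e+02 6.00260203e-02] 131.14867410158456 2.4269091902315156
0.4 [3.54302691e-02 1.34000000e+02 6.32571170e-02] 133.87280031131155 2.3028017158346357
```

```bash
python3 -m creep '0 0 0.2 0 0 0.002 5' >/dev/null; python3 tz.py
python3 -m creep '0 0 0.15 0 0 0.001 5' >/dev/null; python3 tz.py
python3 -m creep '0 0 0 0 0 0 34;0 0 0 0 0 0 34;0 0 0 0 0 0 34;0 0 0 0 0 -0.7 34;0 0 0 0 0 -1.4 34;0 0 0 0 0 -2.2 34;0 0 -1 0 0 -2.2 34;0 0 -2 0 0 -2.2 34;0 0 -3 0 0 -2.2 34;0 0 -4 0 0 -2.2 34;0 0 -5 0 0 -2.2 34;0 0 -6 0 0 -2.2 34' >/dev/null; python3 st.py
python3 -m creep '0 0 -1 0 0 0 28;0 0 -2 0 0 0 28;0 0 -3 0 0 0 28;0 0 -4 0 0 0 28;0 0 -5 0 0 0 28;0 0 -6 0 0 0 28;0 0 -7 0 0 0 28;0 0 -8 0 0 0 28;0 0 -9 0 0 0 28;0 0 -10 0 0 0 28;0 0 -11 0 0 0 28;0 0 -11 0 0 0 28'  >/dev/null; python3 -m creep '0 0 -0.9 0 0 0 28;0 0 -0.9 0 0 0 28'
python3 st.py
python3 - <<'E'
from h import *
p=get_image("wrist");cv2.imwrite("pics/w4.png",p["image"])
w=cloud(p);d=p["depth"]>0
g=(np.hypot(w[...,0]-.519,w[...,1]-.14)<.02)&(w[...,2]>.075)&(w[...,2]<.1)&(p["image"].max(2)<80)
q=w[g];A=np.c_[2*q,np.ones(len(q))];x=np.linalg.lstsq(A,(q**2).sum(1),rcond=None)[0];print("ball",len(q),x[:3])
m=(np.hypot(w[...,0]-.519,w[...,1]-.063)<.035)&(w[...,2]>.128)&(w[...,2]<.143)&d
t=w[m]
if len(t)>50:
    print(cv2.minAreaRect((t[:,:2]*1000).astype(np.float32)),np.median(t[:,2]))
E
```

```text
11.3 yaw -146.7 Tz 0.072 z 0.2786 q6 140.6 [ 3.7 -7.9  6.8]
11.4 yaw -147.9 Tz 0.086 z 0.2786 q6 141.8 [ 4.1 -7.9  7.3]
12.6 [-6.1024 22.2286 84.6023  0.0073 73.2194 93.5481] yaw -99.65262362492703 T [0.0002 0.0146 0.0228] F [0.2808 0.2897 0.5779] [0.5187 0.0627 0.343 ] 0.0
time_s: 14.0
position: [0.5187, 0.0626, 0.3431]
tool_rot: [[0.086, 0.996, -0.0], [0.996, -0.086, 0.0], [0.0, -0.0, -1.0]]
ft_force: [-0.2, 0.3, -0.8]
grip_width: 0.028
gripper_force: 0.0
14.0 [-6.1097 22.2262 84.5889  0.0025 73.2126 -1.1636] yaw -4.9468051685185905 T [-0.0381  0.0154 -0.0612] F [-0.2177  0.2916 -0.7873] [0.5187 0.0626 0.3431] 0.0
ball 605 [0.51994974 0.140633   0.0869393 ]
((519.4489135742188, 63.26913070678711), (13.354517936706543, 53.157562255859375), 31.898977279663086) 0.1353519575545814
```

View pics/w4.png

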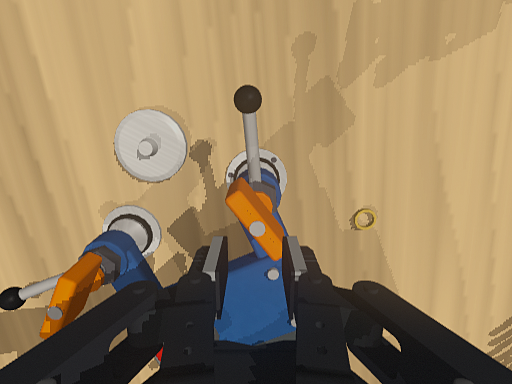

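The lever's ball is at (247,99), wing turned and released; ring at (364,218) and lid at (150,145) are undisturbed. Torque evidence of bearing is thin, so compare with the neighbouring seated foot.

Run:
```python
from h import *
np.set_printoptions(precision=4,suppress=True)
W=[];P=[]
for i in range(4):
    p=get_image("wrist");W.append(cloud(p));P.append(p["depth"])
w=np.median(W,0);im=p["image"];h=cv2.cvtColor(im,cv2.COLOR_BGR2HSV)
ok=np.min(P,0)>0
o=(h[...,0]>5)&(h[...,0]<20)&(h[...,1]>150)&ok
for nm,(u0,u1,v0,v1),(pu0,pu1,pv0,pv1) in(("this",(225,285,178,260),(220,292,140,215)),("nb",(35,105,250,340),(98,165,198,260))):
    z=w[v0:v1,u0:u1][o[v0:v1,u0:u1]][:,2];t=z[z>np.percentile(z,97)-.004]
    s=np.zeros(o.shape,bool);s[pv0:pv1,pu0:pu1]=1
    q=w[s&ok];hh=q[q[:,2]<.045]
    print(nm,"wingtop",len(t),np.median(t)); print(np.histogram(hh[:,2],np.arange(-.003,.03,.001))[0])
    c=w[s&ok&(im.min(2)>150)&(w[...,2]<.012)];print("bright low",len(c),np.percentile(c[:,2],[10,25,50,75,90]),c.mean(0))
    b=q[np.abs(q[:,2])<.0]
# bench level around
q=w[60:110,150:220][ok[60:110,150:220]];print("bench",np.median(q[:,2]));q=w[150:215,295:340][ok[150:215,295:340]];print("bench2",np.median(q[:,2]))
cv2.imwrite("pics/c4.png",np.hstack([cv2.resize(im[130:220,205:305],None,fx=4,fy=4,interpolation=cv2.INTER_CUBIC),cv2.resize(im[185:275,85:185],None,fx=4,fy=4,interpolation=cv2.INTER_CUBIC)]))
```

```text
this wingtop 1326 0.13535791555401055
[   0    6  629 1154   29    8   65  495  108    3    8    3    6   54
  113   11   25   53   37   16    2    0    0    0    0    0    0    0
    0    0    0    0]
bright low 536 [0.004  0.0043 0.0046 0.0049 0.0051] [0.525  0.0757 0.0046]
nb wingtop 1031 0.1369127878600881
[  0   0 415 839  35  33  23 290 435  30  21  17  20  23  98 132  26  27
  71  94  90  76  63  60  34  38   1   0   1   0   1   0]
bright low 653 [0.0047 0.0049 0.0051 0.0054 0.0056] [0.3863 0.0247 0.0051]
bench 6.471301254570849e-05
bench2 0.0001928707986284528
```

View pics/c4.png

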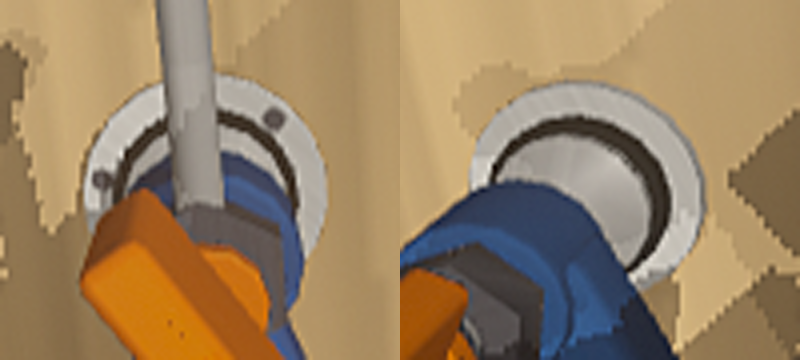

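The crops show both soles' dark rims visually sitting on their plates alike. Refine the rim heights.

Run:
```python
from h import *
W=[];P=[]
for i in range(4):
    p=get_image("wrist");W.append(cloud(p));P.append(p["depth"])
w=np.median(W,0);im=p["image"];ok=np.min(P,0)>0
for nm,c,(u0,u1,v0,v1) in(("this",(.519,.063),(220,292,135,215)),("nb",(.376,.012),(98,175,198,265))):
    s=np.zeros(ok.shape,bool);s[v0:v1,u0:u1]=1
    pl=w[s&ok&(im.min(2)>150)&(w[...,2]<.009)&(w[...,2]>.003)]
    # plate circle fit via bright outer edge
    r=w[s&ok&(w[...,2]>.0085)&(w[...,2]<.0145)&(im.max(2)<110)]
    q=w[s&ok&(w[...,2]>.0085)&(w[...,2]<.0145)]
    dk=w[s&ok&(im.max(2)<90)&(w[...,2]<.02)]
    print(nm,"plate %.4f"%np.median(pl[:,2]),"rim",len(q),np.round(np.percentile(q[:,2],[25,50,75])*1e3,2),"dark rim",len(r),len(r) and np.round(np.percentile(r[:,2],[25,50,75])*1e3,2))
    print(np.histogram(dk[:,2]*1e3,np.arange(2,16,1))[0])
    A=np.c_[2*q[:,:2],np.ones(len(q))];x=np.linalg.lstsq(A,(q[:,:2]**2).sum(1),rcond=None)[0];print("rim circle",x[:2],np.sqrt(x[2]+x[:2]@x[:2]))
```

```text
this plate 0.0046 rim 247 [10.87 11.36 12.9 ] dark rim 178 [10.82 11.22 11.55]
[ 0  0  6 10  0  0  1  1 57 97  2  0  0]
rim circle [0.51972642 0.06272161] 0.02181439886495581
nb plate 0.0051 rim 312 [11.61 12.02 12.43] dark rim 287 [11.54 12.   12.39]
[  0   0   0   0   2  10  18  19  21  88 123   6   1]
rim circle [0.37816601 0.01417155] 0.0222037315335578
```

Rims: 6.6 mm above the plate here vs 6.9 mm for the seated neighbour, so the foot bears lightly. Now the lever.

```bash
python3 -m creep '0 0 -0.54 1.3 -0.09 0 28;0 0 -0.54 2.593 -0.18 0 28;0 0 -0.54 2.593 -0.18 1 28;0 0 -0.54 2.593 -0.18 2 28;0 0 -0.54 2.593 -0.18 3 28;0 0 -0.54 2.593 -0.18 3.27 28;0 0 -0.54 2.593 -0.18 3.27 28;0 0 -0.54 2.593 -0.18 3.27 28'; python3 st.py
python3 - <<'E'
from h import *
p=get_image("wrist");cv2.imwrite("pics/w5.png",p["image"])
E
```

```text
time_s: 15.25
position: [0.5205, 0.1405, 0.2464]
tool_rot: [[0.01, 1.0, 0.002], [1.0, -0.01, 0.0], [0.0, 0.002, -1.0]]
ft_force: [0.3, 0.3, 0.7]
grip_width: 0.0278
gripper_force: 0.0
15.25 [ 2.5195 30.405  89.1964  0.0001 60.2837  3.0736] yaw -0.5541647005659122 T [ 0.0237 -0.009   0.0117] F [0.2663 0.2993 0.7188] [0.5205 0.1405 0.2464] 0.0
```

View pics/w5.png

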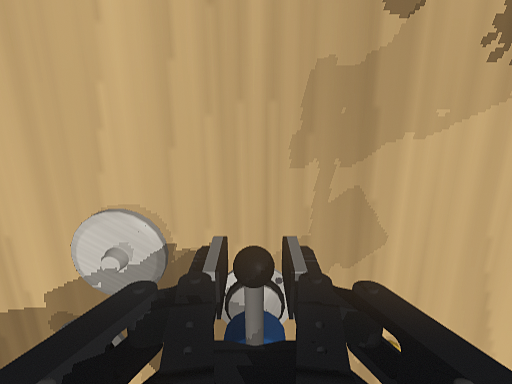

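The ball (253,266) sits midway between the pads (225–290). Swing along the arc.

```bash
python3 -m creep '0 0 1 -0.025 0.361 0 28;0 0 2 -0.1 0.714 0 28;0 0 3 -0.224 1.054 0 28;0 0 4 -0.394 1.373 0 28;0 0 5 -0.606 1.665 0 28;0 0 6 -0.857 1.925 0 28;0 0 7 -1.142 2.147 0 28;0 0 7 -1.142 2.147 0 28'; python3 st.py
```

```text
time_s: 16.1
position: [0.5848, 0.105, 0.2465]
tool_rot: [[0.836, 0.549, 0.003], [0.549, -0.836, -0.0], [0.002, 0.002, -1.0]]
ft_force: [0.7, -0.8, 0.4]
grip_width: 0.0279
gripper_force: 0.0
16.1 [-1.231  34.8287 79.9257 -0.0059 65.0879 55.4419] yaw -56.67058426582278 T [-0.031   0.0462 -0.0377] F [ 0.7192 -0.7606  0.3859] [0.5848 0.105  0.2465] 0.0
```

```bash
cat > ft.py <<'E'
from h import *
s=env.observe();r=np.array(s["tool_rot"]);F=np.array(s["ft_force"]);print(round(s["time_s"],2),"yaw %.1f Fy %.2f Fx %.2f Tz %.3f"%(np.degrees(np.arctan2(r[1][1],r[0][1])),F@r[:,1],F@r[:,0],s["wrist_torque"][2]))
E
python3 -m creep '0 0 0.25 -0.002 0.09 0 28;0 0 0.25 -0.002 0.09 0 28'>/dev/null; python3 ft.py
python3 -m creep '0 0 0.25 -0.002 0.09 0 28;0 0 0.25 -0.002 0.09 0 28'>/dev/null; python3 ft.py
python3 -m creep '0 0 0.25 -0.002 0.09 0 28;0 0 0.25 -0.002 0.09 0 28'>/dev/null; python3 ft.py
python3 -m creep '0 0 0.25 -0.002 0.09 0 28;0 0 0.25 -0.002 0.09 0 28'>/dev/null; python3 ft.py
python3 -m creep '0 0 0.25 -0.002 0.09 0 28;0 0 0.25 -0.002 0.09 0 28'>/dev/null; python3 ft.py
```

```text
16.3 yaw -58.4 Fy -0.84 Fx -0.62 Tz -0.058
16.5 yaw -60.4 Fy -0.70 Fx -0.71 Tz 0.002
16.7 yaw -62.4 Fy -0.10 Fx -0.37 Tz 0.016
16.9 yaw -64.4 Fy -1.10 Fx 0.51 Tz 0.054
17.1 yaw -66.4 Fy -1.07 Fx 0.62 Tz 0.026
```

```bash
python3 -m creep '0 0 0.25 -0.002 0.09 0 28;0 0 0.25 -0.002 0.09 0 28'>/dev/null; python3 ft.py
python3 -m creep '0 0 0.25 -0.002 0.09 0 28;0 0 0.25 -0.002 0.09 0 28'>/dev/null; python3 ft.py
python3 -m creep '0 0 0.12 -0.001 0.045 0 28;0 0 0.12 -0.001 0.045 0 28'>/dev/null; python3 ft.py
python3 -m creep '0 0 0.12 -0.001 0.045 0 28;0 0 0.12 -0.001 0.045 0 28'>/dev/null; python3 ft.py
```

```text
17.3 yaw -68.4 Fy -0.49 Fx 0.16 Tz -0.038
17.5 yaw -70.4 Fy -6.19 Fx -0.03 Tz 0.020
17.7 yaw -71.4 Fy -11.13 Fx -0.68 Tz -0.000
17.9 yaw -72.3 Fy -16.50 Fx 0.79 Tz 0.055
```

The stop is reached (16 N). Back off to centre, lift, and look.

```bash
python3 -m creep '0 0 0 0 -0.09 0 34;0 0 0 0 -0.16 0 34;0 0 0 0 -0.16 0 34;0 0 0 0 -0.16 -1 34;0 0 0 0 -0.16 -2 34;0 0 0 0 -0.16 -3 34;0 0 0 -1 -0.16 -4 34;0 0 0 -2.5 -0.16 -4.5 34;0 0 0 -2.5 -0.16 -4.5 34;0 0 0 -2.5 -0.16 -4.5 34;0 0 0 -2.5 -0.16 -4.5 34'; python3 ft.py
python3 - <<'E'
from h import *
p=get_image("wrist");cv2.imwrite("pics/w6.png",p["image"]);w=cloud(p)
a0=np.arctan2(.1406-.063,.5199-.5192)
g=(np.abs(np.hypot(w[...,0]-.519,w[...,1]-.063)-.078)<.013)&(w[...,2]>.08)&(w[...,2]<.1)&(p["image"].max(2)<80)
q=w[g];A=np.c_[2*q,np.ones(len(q))];x=np.linalg.lstsq(A,(q**2).sum(1),rcond=None)[0]
print("ball",len(q),x[:3],"swing",a0-np.arctan2(x[1]-.063,x[0]-.5192))
m=(np.hypot(w[...,0]-.519,w[...,1]-.063)<.035)&(w[...,2]>.128)&(w[...,2]<.143)
t=w[m];print(cv2.minAreaRect((t[:,:2]*1000).astype(np.float32)) if len(t) else 0,np.median(t[:,2]) if len(t) else 0)
E
```

```text
time_s: 19.0
position: [0.521, 0.068, 0.3798]
tool_rot: [[0.954, 0.301, -0.0], [0.301, -0.954, -0.0], [-0.0, 0.0, -1.0]]
ft_force: [-0.6, -0.6, 0.6]
grip_width: 0.0342
gripper_force: 0.0
19.0 yaw -72.5 Fy 0.36 Fx -0.78 Tz -0.000
ball 442 [0.59080763 0.09505637 0.08680311] swing 1.1408638431416631
((520.3411865234375, 62.681678771972656), (13.382513046264648, 53.908164978027344), 32.56768035888672) 0.13522569846229907
```

View pics/w6.png

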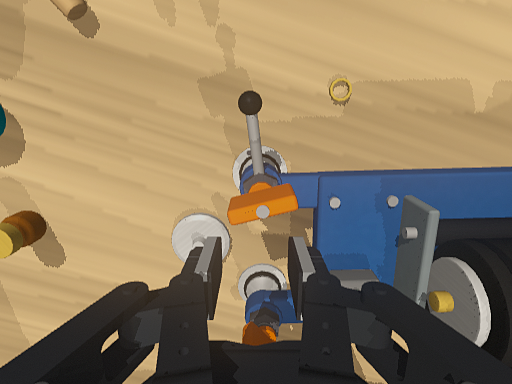

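The lever now stands at its stop with the ball at (250,102). It swung 1.14 rad from a slightly swung start. Wing, ring (340,88) and lid (201,240) are as they were.

```bash
python3 -c "
from rig import job
print(job.close_job())"
```

```text
the job is handed in; nothing more can be done
None
```

I screwed the foot down about 192° to what I estimate is a light bearing of roughly 4 N, swung its lock lever to the stop and let go, touched none of the bystanders, and handed in at 19 s; the final torque readings were noisy, so the bearing rests partly on the sole's height matching the neighbouring seated foot to about 0.3 mm.

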